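# Put the stamp tray away and present the opened dial padlock

## Task

Closing time at the postmark counter: slide the half-drawn stamp tray fully home into its wooden case with the red stamps still standing in it. Then open the dial padlock parked on the staple on top of the case: turn the dial clockwise until the blue dot clicks in at the white index mark (do not run on past that click), turn it back anticlockwise until the red dot clicks in at the index, and pull the lock body away from the staple so that the shackle comes fully out. Unhook the lock from the staple and finish with it held in the gripper, still open, dial upwards, a good 15 cm above the top of the case for the clerk to take, leaving the ink tin, crystal stamp and envelopes where they are.

Things in the scene. Friction and masses are not known exactly. Their poses are not given: they have to be found in the camera images.
- case: Fixed light-wood tray case, 216 deep (x) x 254 wide (y) x 78 mm high, open at its front (-x side); flat top at height 78. Origin: centre of its underside on the table. Inside: floor 8 mm thick, opening 230 wide and 60 high (from height 8 to 68), 206 deep to the back wall. Its yaw varies
- staple (a point): Foot of the steel staple on the case's top, midway between its two legs, at the top's surface. The staple is a fixed arch of 5 mm round wire that stands in the case's x-z plane (its two legs 23 mm apart along the case's x), 18 mm between legs, 18 mm clear under it, 23 mm high over all; it is only 5 mm thick along the case's y
- tray: Loose light-wood compartment tray (3 x 3 cells, walls 42 high), 206 long (x) x 226 wide (y), front board 57 high, 10 thick at its -x end; 0.45 kg plus stamps. Origin: centre of its underside. Starts drawn 50 to 85 mm out of the case. Fully home it touches the back wall, its front board flush with the case's front, its origin at x = -5, y = 0, z = 8 mm in the frame of the case
- tray_pull (a point): Middle of the brass bar pull of the tray: a 10 mm round bar, 100 mm long along the tray's y, at 33 mm in front of the front board (23 mm clear finger gap behind it) and 28 mm above the tray's underside; can be pushed or pinched from above
- stamp0: Red hand stamp, 38 mm base, 48 high, 50 g, standing loose in a cell of the tray. Origin: centre of its underside, z up when upright
- stamp1: Red hand stamp like stamp0, in another cell
- stamp2: Red hand stamp like stamp0, in another cell
- stamp3: Red hand stamp like stamp0, in another cell
- padlock: Loose dial padlock lying on its back on the case's top, dial up: grey metal body 58 long (x) x 52 wide (y) x 22 thick, flat sides, 0.3 kg in all. Origin: centre of the body's underside; +x towards the shackle, z out of the dial. At the start +x points along the case's -y and the shackle's toe leg (y = -16 mm) passes under the staple, so that one staple leg stands inside the U
- dial_knob (a point): On the dial's axis, half way up its knob: round grooved black knob 24 mm across, 14.5 high, its foot 25 mm and its top 39.5 mm above the lock's underside, on a dial plate 41 mm across. 2 mm towards -x from the lock's origin. The dial turns about the lock's z
- dial (a joint): Dial angle, rad, growing CLOCKWISE seen from above; 0: long white tick at the index. 12 light clicks (0.01 N m), every 0.5236; let go it settles in one. Starts between -0.25 and 1.3. 2.094: blue dot at the index, 1.047: red. Clockwise to blue sets an inner disc, turning back leaves it; over 0.3 past blue the lock stays shut until cleared by a full turn anticlockwise
- index_mark (a point): White index tick on the top of the lock body, at the dial's edge on the shackle side
- shackle (a joint): How far the shackle is drawn out, m: 0 locked, 0.020 fully out. Moves only with both discs set (2 N friction; stays where left). Pull the lock body away from the staple (along the lock's -x): after 5 to 16 mm of play the bow catches on the staple and the shackle comes out. To unhook, move the open lock back along its +x until the staple is at x = 36 mm in its frame (the gap), lift straight up
- ink_tin: Black round ink pad tin, 86 mm across, 14 high, on the table (bystander). Origin: centre of its underside
- crystal: Clear crystal-handled stamp, 42 mm across, 68 high, standing on the table (bystander). Origin: centre of its underside
- envelopes: Stack of envelopes with striped edges, 110 x 220 x 20 mm, on the table (bystander). Origin: centre of its underside
- shackle_bow (a point): Middle of the shackle's bow, on the axis of its 7 mm round steel bar; moves with the shackle. The U has legs at y = +16 and -16 mm in the lock's frame, at mid thickness (11 mm up), inner width 25. Locked, this point is at x = 61 mm. Locked, the toe leg ends 6 mm inside the body; fully out, it ends 14 mm clear of the body's end face (x = 29 mm): that is the gap to unhook by
There are look-alikes about, which are no part of the job. Leave any black look-alike of the stamp1 alone.

How it is judged:
By the outcome, as a careful person would: the job done as asked, in the order asked, and still so for the second after the job is handed in, while the arm keeps its last pose, push and grip.
It also fails if it takes over 72 s, if anything falls off the work surface, if the arm or the gripper's body presses on something with over 40 N, if the wrist force passes 120 N, or if a joint passes its speed limit or range.

## Robot

A 6-joint arm with a two-finger parallel gripper is mounted at the origin on the work surface. World frame = base frame: x ahead of the robot, y to its left, z up, the work surface at z = 0. Lengths are in m, angles in rad, forces in N, time in s.
With the tool pointing down it reaches from about 0.275 to 0.85 m from the base axis. Payload 19 kg.
Tool frame: the origin (TCP) lies on the centre line of the jaws, within the pads' length; the fingertips stand r.tip_extent ahead of it and the grasp point (between the pads) is the TCP (r.tip_extent is the distance from the TCP to the fingertips, in m); z points along the fingers, x is the direction in which the jaws open and shut, and the axes are right-handed (so a half turn about z gives the same grasp; the last joint's range is limited). The gripper opens to 85 mm and grips with 20 to 120 N. Pads are 22 mm wide; open, the fingers measure 114 mm over their backs; the gripper's body (76 mm by 85 mm) begins 54 mm behind the grasp point. The pads swing forward as they close: fully open they stand 13 mm farther back than shut.
Start: joints at [-1.437, 0.15, 1.437, -0, 1.554, -0.134], TCP at [0.152, -0.554, 0.25] pointing down, gripper open.
Joint ranges: [-2.8, 2.8], [-0.68, 2.1], [0.12, 2.68], [-1.39, 4.53], [0.16, 2.79], [-2.81, 2.81]. Speed limits (rad/s): [1.89, 1.89, 2.22, 3.01, 3.01, 3.01].

## Interface

Orientations are given as a unit quaternion [x, y, z, w].
In Python, from rig import r, camera gives the robot as it stands.
- The arm moves only by the shell command python3 -m crank 'ROWS' [FORCE]. ROWS is a JSON object of lists of equal length, an entry for each row: "fingers": the opening, from 0 (shut) to 1 (fully open); "translation": the shift along the tool's x, y, z in m, a list of three; "twist": the turn about the tool's z in rad. In form: {"fingers": [fingers, ...], "translation": [[dx, dy, dz], ...], "twist": [twist, ...]}. A call has 1 to 5 rows; each row is the pose to reach, as a shift and turn from the pose commanded when the call began, along the tool's axes at that moment; what a row does not reach only later rows make up. A row lasts 1/12 s, in which the tool goes at most 41.7 mm and 7.16 degrees, less where a joint would pass 70% of its speed; a pose out of reach is approached as far as the arm can. A call with a gripper value outside its range is refused whole. The fingers move at their own pace and stop on an object; FORCE is the grip in N (left out, the last holds). Time passes only in rows, so rows that repeat a pose let the fingers close. It gives the time, the measured TCP pose, the force and the opening at its end, in the units of the state.
- r.state(): the state, without advancing time (a new reading comes with each control period).
- camera(name): name is "side" or "top" or "wrist"; returns a dict with "frame" (384x512x3 uint8, red, green, blue), "depth" (384x512 float32, m along the optical axis (not along the pixel's ray), 0 where there is no reading), "vfov" (degrees; the focal length in pixels is half the picture's height over the tangent of half this angle, whatever the lens; pixels are square), "cx", "cy" (the principal point, pixels), "R" (3x3) and "t" (3): a world point X has camera coordinates R X + t; the wrist camera has in their place "mount" (4x4, takes a point from camera to tool coordinates, whose origin is the TCP and whose axes are the tool frame's). Camera axes: x right, y down, z forward; pixel columns grow to the right and rows downward; lengths in m; the calibration is good to about 2 mm. A picture is of the moment at which its call begins: read the wrist's pose just before it.
- r.finish_job(): hands the job in, once; it reports no verdict.
The state is a dict: "t": time; "qpos": joint angles; "dq": joint speeds; "tau": joint torques, N m; "eef_pos": TCP position; "eef_rot": TCP orientation; "wrist_force": force on the tool from outside, world axes, zero at the start; "torque": the same for the moment, N m; "grip_width": finger opening in m.
Only numpy, scipy, OpenCV 4.12 (cv2) and the standard library are available. Lean on these libraries where they do the work, as an engineer would, in place of code of your own. Each camera call takes 0.05 s, during which the arm holds its last target. There are 200 camera calls.

## Working session

There is one attempt and no reset: what is moved stays moved. The work goes in short steps, Python scripts to look and compute and a shell command to move; the robot and the scene stay as the last step left them, time stands still between calls to the robot, and variables do not carry over. Pictures are saved under pics/ and viewed, about 8 in all and at most 12, crops included, and the job is handed in when it is done.

```bash
ls; mkdir -p pics; cat > h.py <<'E'
import numpy as np,cv2
from scipy.spatial.transform import Rotation as Ro
from rig import r,camera
def shot(n):
    s=r.state(); c=camera(n); c['s']=s
    c['f']=c['frame'].shape[0]/2/np.tan(np.radians(c['vfov'])/2)
    if 'mount' in c:
        T=np.eye(4);T[:3,:3]=Ro.from_quat(s['eef_rot']).as_matrix();T[:3,3]=s['eef_pos'];M=T@np.array(c['mount'])
        c['Rw'],c['tw']=M[:3,:3],M[:3,3]
    else:
        R=np.array(c['R']);c['Rw'],c['tw']=R.T,-R.T@np.array(c['t'])
    return c
def cloud(c):
    d=c['depth'];v,u=np.mgrid[:d.shape[0],:d.shape[1]]
    P=np.stack([(u-c['cx'])/c['f']*d,(v-c['cy'])/c['f']*d,d],-1)
    return P@c['Rw'].T+c['tw']
def onplane(c,u,v,z):
    w=c['Rw']@np.array([(u-c['cx'])/c['f'],(v-c['cy'])/c['f'],1]);return c['tw']+w*(z-c['tw'][2])/w[2]
def proj(c,X):
    p=(np.atleast_2d(X)-c['tw'])@c['Rw'];return p[:,:2]/p[:,2:]*c['f']+[c['cx'],c['cy']]
def save(im,n): cv2.imwrite('pics/'+n,im[...,::-1])
E
python3 - <<'E'
from h import *
import pickle
s=r.state();print(s,r.tip_extent)
for n in('top','side'):
    c=shot(n);pickle.dump(c,open(n+'.pkl','wb'));print(n,c['tw'],c['Rw'][:,2],c['f']);save(c['frame'],n+'0.png')
E
```

```text
pics
{'t': 0.0, 'qpos': array([-1.43701377e+00,  1.50967691e-01,  1.43801061e+00,  5.42889538e-06,
        1.55379559e+00, -1.33969817e-01]), 'dq': array([ 1.39596661e-04, -1.27653275e-04,  2.11270707e-03,  1.22177613e-03,
        9.50960599e-04,  8.42145029e-06]), 'tau': array([-9.96459858e-04, -7.13061333e+01, -5.70868850e+01, -5.32635841e-05,
        9.04706132e-03, -7.10884160e-05]), 'eef_pos': array([ 0.15209463, -0.55429454,  0.24969604]), 'eef_rot': array([ 7.95161629e-01, -6.06397258e-01, -4.15671796e-04, -4.19588217e-04]), 'wrist_force': array([ 0.29641807, -0.29894622, -0.99318074]), 'torque': array([ 0.02392779,  0.01354375, -0.03491876]), 'grip_width': 0.0855915758723489} 0.019
top [0.37952397 0.01623586 1.14927031] [ 9.25519304e-02  1.81320411e-04 -9.95707842e-01] 353.27524900532904
side [0.17433107 0.69463373 0.79549973] [ 0.30410377 -0.6657348  -0.68140889] 399.9635171358422
```

View pics/top0.png

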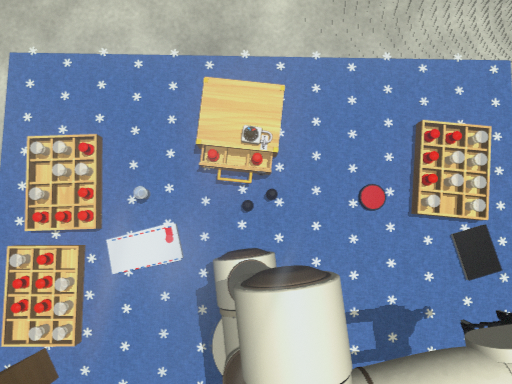

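View pics/side0.png

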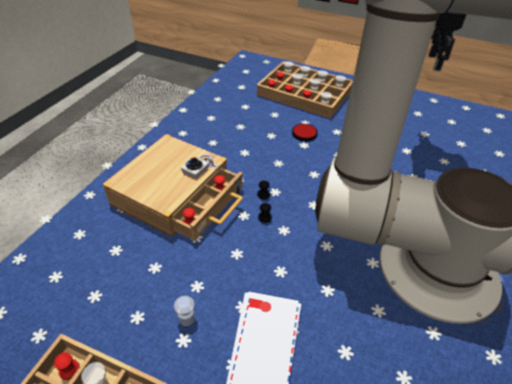

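The top view shows the case at (240,115), the tray drawn towards the robot with its pull at (236,178), and the padlock at (252,132). Two black look-alike stamps stand at (247,205) and (271,194). The side view agrees with this.

```bash
python3 - <<'E'
from h import *
import pickle
c=pickle.load(open('top.pkl','rb'));P=cloud(c)
win=np.zeros(P.shape[:2],bool);win[65:195,185:300]=1
z=P[...,2]
m=win&(abs(z-.078)<.006)
m=cv2.morphologyEx(m.astype(np.uint8),cv2.MORPH_OPEN,np.ones((3,3)))
n,l,st,ce=cv2.connectedComponentsWithStats(m);i=1+np.argmax(st[1:,4])
k=(l==i);print(st[i],np.median(z[k]))
hull=cv2.convexHull(P[k][:,:2].astype(np.float32)*1000);print(cv2.minAreaRect(hull))
m2=win&(z>.1);print('staple/lock',m2.sum(),P[m2].mean(0),P[m2][:,2].max())
m3=win&(abs(z-.065)<.006)&(P[...,0]<.6)
# front board
for nm,lo,hi in(('z.02-.055',.02,.058),('.058-.07',.058,.07)):
    q=win&(z>lo)&(z<hi);print(nm,q.sum())
for u,v in((236,178),(219,178),(252,178),(247,205),(271,194)):print(u,v,P[v,u])
x=c['frame'][60:215,180:310];save(cv2.resize(x,None,fx=4,fy=3.8,interpolation=2),'z.png') 
E
```

```text
[ 196   77   89   76 5046] 0.07883212498001235
((718.294189453125, 56.303314208984375), (255.28761291503906, 218.27944946289062), 84.71263885498047)
staple/lock 302 [0.60157367 0.02027574 0.28596547] 1.149270310114509
z.02-.055 714
.058-.07 389
236 178 [0.52601947 0.07006866 0.0017247 ]
219 178 [0.5201044  0.12190801 0.0413973 ]
252 178 [0.52687912 0.01771122 0.00148762]
247 205 [0.43570265 0.03187428 0.0504412 ]
271 194 [ 0.4711513  -0.04238888  0.05130999]
```

```bash
M="python3 -m crank"
python3 -m crank '{"fingers":[1,1,1,1,1],"translation":[[-0.0276,-0.0289,0],[-0.0552,-0.0578,0],[-0.0828,-0.0867,0],[-0.1104,-0.1156,0],[-0.138,-0.1445,0]],"twist":[0,0,0,0,0]}'
python3 -m crank '{"fingers":[1,1,1,1,1],"translation":[[-0.0276,-0.0289,0],[-0.0552,-0.0578,0],[-0.0828,-0.0867,0],[-0.1104,-0.1156,0],[-0.138,-0.1445,0]],"twist":[0,0,0,0,0]}'
python3 -m crank '{"fingers":[1,1,1,1,1],"translation":[[-0.0276,-0.0289,0],[-0.0552,-0.0578,0],[-0.0828,-0.0867,0],[-0.1104,-0.1156,0],[-0.138,-0.1445,0]],"twist":[0,0,0,0,0]}'
python3 -m crank '{"fingers":[0,0,0,0,0],"translation":[[-0.0276,-0.0289,0],[-0.0552,-0.0578,0],[-0.0805,-0.0835,0],[-0.0805,-0.0835,0],[-0.0805,-0.0835,0]],"twist":[-0.12,-0.24,-0.36,-0.48,-0.6]}'
python3 -m crank '{"fingers":[0,0,0,0,0],"translation":[[0,0,0],[0,0,0],[0,0,0],[0,0,0],[0,0,0]],"twist":[-0.12,-0.24,-0.36,-0.48,-0.61]}'
python3 - <<'E'
from h import *
import pickle
c=shot('wrist');pickle.dump(c,open('w1.pkl','wb'));print(c['s'],r.tip_extent);print(np.round(c['mount'],3));save(cv2.resize(c['frame'],(768,576)),'w1.png')
E
```

```text
t: 0.52
eef_pos: [0.2554, -0.3813, 0.25]
eef_rot: [0.795, -0.607, -0.0, -0.0]
wrist_force: [0.9, -0.2, 0.1]
grip_width: 0.0856
t: 0.93
eef_pos: [0.3581, -0.2099, 0.2503]
eef_rot: [0.795, -0.607, 0.0, -0.0]
wrist_force: [1.4, -1.0, 0.6]
grip_width: 0.0854
t: 1.35
eef_pos: [0.4611, -0.0384, 0.2503]
eef_rot: [0.795, -0.606, 0.0, -0.0]
wrist_force: [1.1, -1.3, -0.8]
grip_width: 0.0853
t: 1.77
eef_pos: [0.5202, 0.0611, 0.2495]
eef_rot: [0.94, -0.34, -0.001, 0.0]
wrist_force: [-1.1, -0.5, 0.3]
grip_width: 0.0256
t: 2.18
eef_pos: [0.5197, 0.0592, 0.25]
eef_rot: [0.999, -0.046, -0.0, -0.0]
wrist_force: [0.7, 0.4, -0.3]
grip_width: 0.0003
{'t': 2.1833, 'qpos': array([-3.39411408e-02,  4.24032426e-02,  1.55597728e+00,  1.18618863e-04,
        1.54382262e+00,  5.81584015e-02]), 'dq': array([ 3.63253587e-04, -2.80367172e-04, -3.26804786e-04,  6.06142913e-04,
        2.35313056e-04, -1.49652337e+00]), 'tau': array([ 5.73678792e-02, -6.09736419e+01, -5.70005322e+01,  2.12739033e-03,
        4.72079220e-03,  5.13946161e+00]), 'eef_pos': array([0.51973282, 0.05923316, 0.25002099]), 'eef_rot': array([ 9.98939774e-01, -4.60351113e-02, -3.05938993e-04, -5.55870289e-05]), 'wrist_force': array([ 0.72699549,  0.44403964, -0.31201379]), 'torque': array([-0.04707278, -0.00312715, -0.03947367]), 'grip_width': 0.00030375452139945106} 0.019
[[ 1.    -0.    -0.001  0.   ]
 [ 0.001  0.966  0.259 -0.066]
 [ 0.001 -0.259  0.966 -0.123]
 [ 0.     0.     0.     1.   ]]
```

View pics/w1.png

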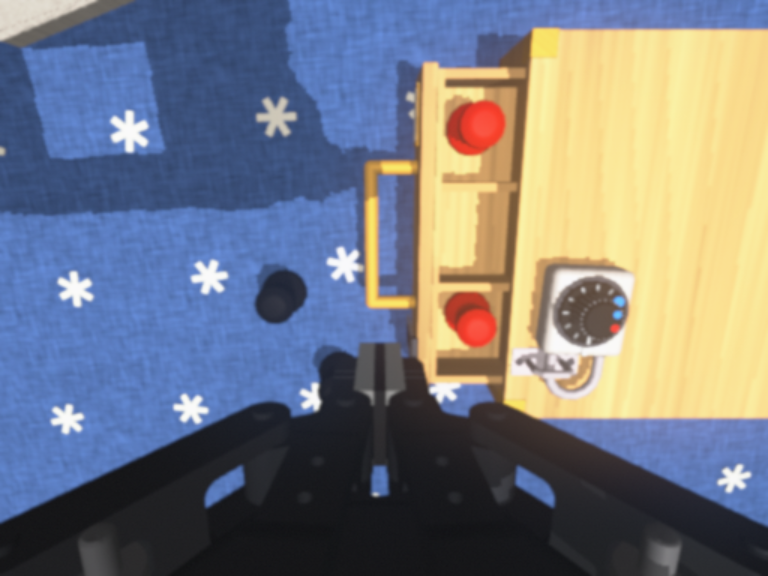

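The wrist view shows the bar pull at about (372,235) of the 1.5x picture. The lock is at (590,310), its shackle at (575,375) and the staple at (545,362), seen edge-on and foreshortened.

```bash
python3 - <<'E'
from h import *
import pickle
c=pickle.load(open('w1.pkl','rb'));P=cloud(c)
yaw=np.radians(-5.3);C=np.array([.7183,.0563]);R2=np.array([[np.cos(yaw),-np.sin(yaw)],[np.sin(yaw),np.cos(yaw)]])
loc=lambda X:(np.array(X)[:2]-C)@R2
for n,u,v,z in(('bar',372,235,.036),('barL',372,170,.036),('barR',372,300,.036),('knob',603,317,.1175),('fronttopL',533,30,.078),('fronttopR',503,408,.078),('trayboardtop',430,220,.065)):
    X=onplane(c,u/1.5,v/1.5,z);print(n,X.round(4),'case',loc(X).round(4),'depthpt',P[int(v/1.5),int(u/1.5)].round(4))
m=(P[...,2]>.108)&(P[...,2]<.125)&(P[...,0]>.6);q=P[m];print('knob depth',m.sum(),q.mean(0),loc(q.mean(0)),np.median(q[:,2]))
m=(P[...,2]>.095)&(P[...,2]<.103)&(P[...,0]>.6);q=P[m];print('body',m.sum(),[(a,b) for a,b in zip(q.min(0),q.max(0))])
save(cv2.resize(c['frame'][170:270,320:440],None,fx=6,fy=6,interpolation=2),'w1c.png')
E
```

```text
bar [0.516  0.0775 0.036 ] case [-0.2034  0.0024] depthpt [0.5162 0.0788 0.0405]
barL [0.5205 0.1239 0.036 ] case [-0.2032  0.049 ] depthpt [0.5206 0.1242 0.0397]
barR [0.5111 0.0275 0.036 ] case [-0.2036 -0.0478] depthpt [0.5114 0.0291 0.0414]
knob [0.6494 0.0281 0.1175] case [-0.066  -0.0345] depthpt [0.6496 0.0283 0.1171]
fronttopL [0.622  0.1936 0.078 ] case [-0.1086  0.1278] depthpt [0.6214 0.1934 0.0789]
fronttopR [ 0.5991 -0.0497  0.078 ] case [-0.1089 -0.1165] depthpt [0.5487 0.0708 0.282 ]
trayboardtop [0.5566 0.088  0.065 ] case [-0.1639  0.0166] depthpt [0.556  0.0888 0.0656]
knob depth 702 [0.64760278 0.02752765 0.11587408] [-0.06773725 -0.03517969] 0.11665118741706026
body 2046 [(np.float64(0.6146496214499638), np.float64(0.6765118514304961)), (np.float64(-0.017465964236208442), np.float64(0.05537470108084433)), (np.float64(0.09500729546259484), np.float64(0.10299963929394845))]
```

View pics/w1c.png

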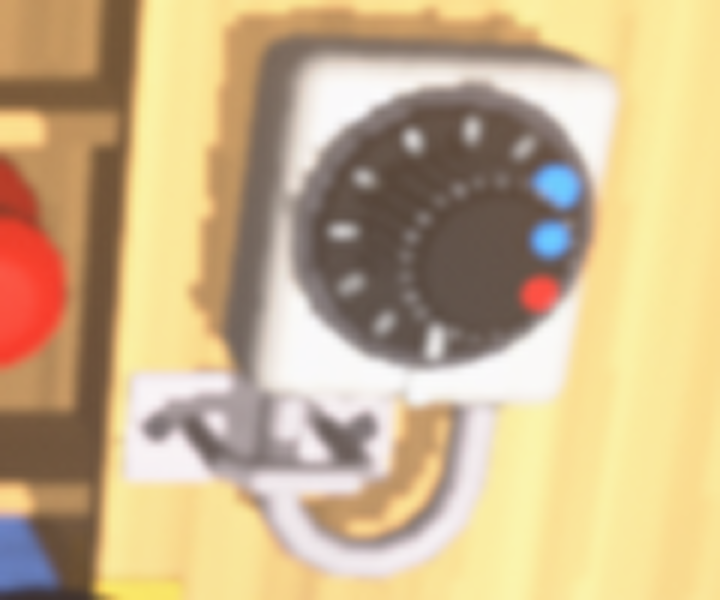

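The dial's long tick is at the index, so the dial stands at about 0. Red is 2 clicks away and the 2.094 blue dot is the 4th; there is a blue dot at the 3rd click too. I'll push the tray first.

```bash
python3 -m crank '{"fingers":[0,0,0,0,0],"translation":[[-0.02,-0.009,0.035],[-0.037,-0.018,0.07],[-0.037,-0.018,0.11],[-0.037,-0.018,0.15],[-0.037,-0.018,0.185]],"twist":[0,0,0,0,0]}'
python3 -m crank '{"fingers":[0,0,0,0,0],"translation":[[0,0,0.012],[0,0,0.024],[0.005,0,0.024],[0.012,0,0.024],[0.02,0,0.024]],"twist":[0,0,0,0,0]}'
python3 -m crank '{"fingers":[0,0,0,0,0],"translation":[[0.008,0,0],[0.016,0,0],[0.024,0,0],[0.032,0,0],[0.038,0,0]],"twist":[0,0,0,0,0]}'
python3 - <<'E'
from h import *
print(r.state()['eef_pos'],r.state()['wrist_force'])
c=shot('side');save(cv2.resize(c['frame'][120:260,90:290],(800,560)),'s1.png')
E
```

```text
t: 2.65
eef_pos: [0.4838, 0.081, 0.0632]
eef_rot: [0.999, -0.05, -0.0, -0.0]
wrist_force: [0.5, 0.5, -0.2]
grip_width: 0.0001
t: 3.07
eef_pos: [0.5055, 0.0788, 0.0421]
eef_rot: [0.999, -0.05, 0.0, -0.0]
wrist_force: [-2.2, 0.4, -1.0]
grip_width: -0.0002
t: 3.48
eef_pos: [0.5437, 0.075, 0.0417]
eef_rot: [0.999, -0.049, 0.0, -0.0]
wrist_force: [-4.8, 0.8, 4.7]
grip_width: -0.0001
[0.54367951 0.07495332 0.0417487 ] [-4.8127198   0.84226669  4.73611713]
```

View pics/s1.png

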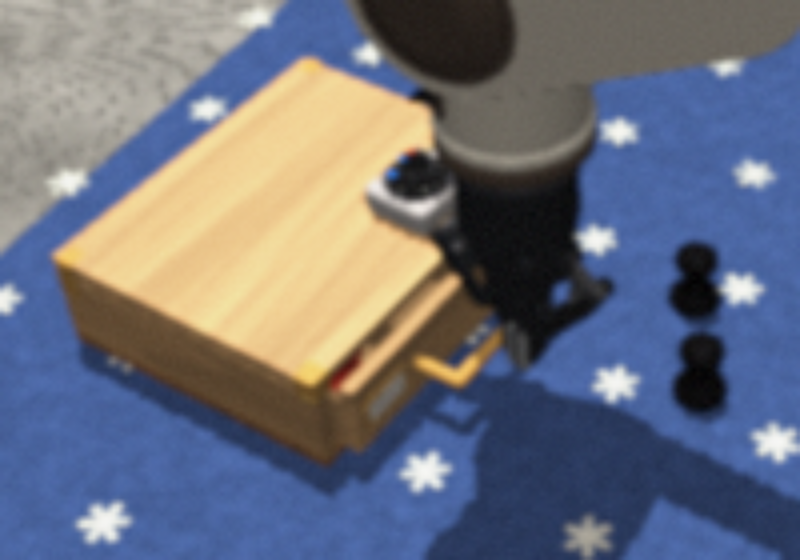

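The tray is going in evenly, with the stamps upright and about 2 cm to go. Next I go in small steps and watch the force.

```bash
python3 -m crank '{"fingers":[0,0,0,0,0],"translation":[[0.003,0,0],[0.006,0,0],[0.009,0,0],[0.011,0,0],[0.013,0,0]],"twist":[0,0,0,0,0]}'
python3 -m crank '{"fingers":[0,0,0],"translation":[[0.001,0,0],[0.002,0,0],[0.003,0,0]],"twist":[0,0,0]}'
python3 -m crank '{"fingers":[0,0],"translation":[[0.001,0,0],[0.002,0,0]],"twist":[0,0]}'
python3 -m crank '{"fingers":[0,0],"translation":[[0.001,0,0],[0.002,0,0]],"twist":[0,0]}'
```

```text
t: 3.95
eef_pos: [0.5554, 0.0738, 0.0414]
eef_rot: [0.999, -0.049, -0.0, -0.0]
wrist_force: [-5.5, 1.2, 3.3]
grip_width: 0.0004
t: 4.2
eef_pos: [0.5584, 0.0735, 0.0414]
eef_rot: [0.999, -0.049, -0.0, -0.0]
wrist_force: [-5.8, 0.4, 3.6]
grip_width: 0.0002
t: 4.37
eef_pos: [0.5594, 0.0735, 0.0412]
eef_rot: [0.999, -0.049, -0.001, -0.0]
wrist_force: [-20.3, 1.4, 13.7]
grip_width: 0.0002
t: 4.53
eef_pos: [0.5598, 0.0735, 0.0411]
eef_rot: [0.999, -0.049, -0.003, -0.0]
wrist_force: [-36.7, 3.2, 25.4]
grip_width: -0.0001
```

The force rose to 37 N with no further motion, so the tray is home. I back off, rise, and look at the lock from close by.

```bash
python3 -m crank '{"fingers":[0,0,0,0,0],"translation":[[-0.006,0,0],[-0.018,0,-0.005],[-0.02,0,-0.045],[-0.02,0,-0.085],[-0.02,0,-0.125]],"twist":[0,0,0,0,0]}'
python3 -m crank '{"fingers":[0.6,0.6,0.6,0.6,0.6],"translation":[[0,0,-0.035],[0.03,0.018,-0.05],[0.06,0.036,-0.05],[0.09,0.054,-0.05],[0.122,0.062,-0.05]],"twist":[0,0,0,0,0]}'
python3 -m crank '{"fingers":[0.6,0.6],"translation":[[0,0,0],[0,0,0]],"twist":[0,0]}'
python3 - <<'E'
from h import *
import pickle
c=shot('wrist');pickle.dump(c,open('w2.pkl','wb'));print(c['s']['eef_pos'],c['s']['qpos']);save(cv2.resize(c['frame'],(768,576)),'w2.png')
c=shot('top');pickle.dump(c,open('t2.pkl','wb'))
E
```

```text
t: 4.95
eef_pos: [0.5422, 0.0751, 0.1679]
eef_rot: [0.999, -0.049, 0.0, -0.0]
wrist_force: [1.5, -0.1, 1.0]
grip_width: 0.0001
t: 5.37
eef_pos: [0.6592, -0.0008, 0.217]
eef_rot: [0.999, -0.049, 0.001, 0.0]
wrist_force: [-0.5, -0.2, 0.5]
grip_width: 0.0515
t: 5.53
eef_pos: [0.6588, 0.0006, 0.215]
eef_rot: [0.999, -0.05, -0.001, -0.0]
wrist_force: [-0.9, 0.2, -0.4]
grip_width: 0.0514
[6.58778661e-01 5.65051076e-04 2.15027760e-01] [-1.16007743e-01  3.38651080e-01  1.27641310e+00  4.41228311e-05
  1.52758313e+00 -1.68268933e-02]
```

View pics/w2.png

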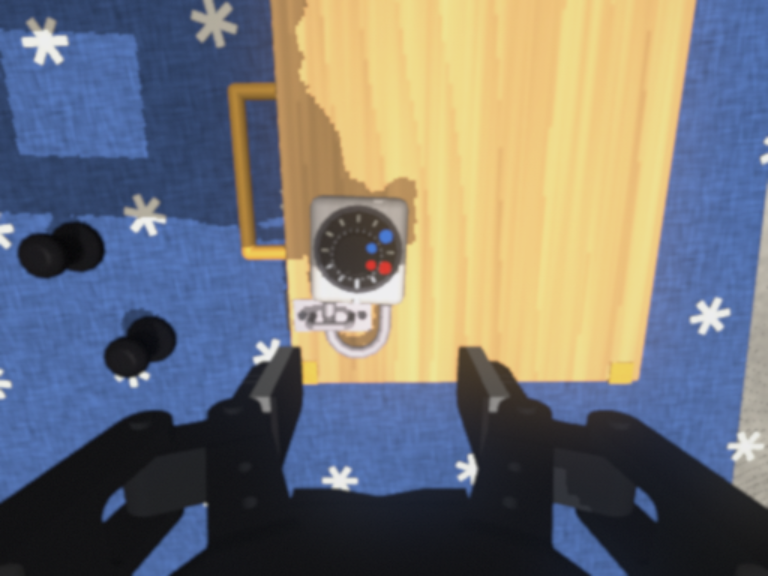

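The tray front is flush with the case. The lock is at (358,250), the staple at (333,315) and the shackle is below. The inner blue and red dots belong to the knob; on the plate, red is at (384,268) and blue at (386,237).

```bash
python3 - <<'E'
from h import *
import pickle
c=pickle.load(open('w2.pkl','rb'));P=cloud(c);f=c['frame'].astype(int)
yaw=np.radians(-5.3);C=np.array([.7183,.0563]);R2=np.array([[np.cos(yaw),-np.sin(yaw)],[np.sin(yaw),np.cos(yaw)]])
loc=lambda X:(np.array(X)[:2]-C)@R2
win=np.zeros(P.shape[:2],bool);win[125:205,200:278]=1
q=P[win&(P[...,2]>.108)];k=np.median(q,0)
(kc,kr)=cv2.minEnclosingCircle((q[:,:2]*1000).astype(np.float32));print('knob',kc,kr,k[2],loc(np.array(kc)/1000))
b=P[win&(P[...,2]>.0955)&(P[...,2]<.108)]
rc=cv2.minAreaRect((b[:,:2]*1000).astype(np.float32));print('body',rc)
def cent(m,z):
    v,u=np.nonzero(m&win);return onplane(c,u.mean(),v.mean(),z)[:2]
for n,m in(('red',(f[...,0]>150)&(f[...,1]<110)),('blue',(f[...,2]>150)&(f[...,0]<110))):
    l,lab,st,ce=cv2.connectedComponentsWithStats((m&win).astype(np.uint8));
    for i in range(1,l):
        X=onplane(c,*ce[i],.1035);d=X[:2]-np.array(kc)/1000;print(n,st[i,4],ce[i].round(1),'ang',np.degrees(np.arctan2(d[1],d[0])).round(1),np.hypot(*d).round(4))
# case edge front check
save(cv2.resize(f[125:240,195:285].astype(np.uint8),None,fx=5,fy=5,interpolation=2),'w2c.png')
h=P[(abs(P[...,2]-.079)<.003)];L=(h[:,:2]-C)@R2;print('top extent',np.percentile(L,[.1,99.9],axis=0))
E
```

```text
knob (655.5296630859375, 39.9775276184082) 28.010343551635742 0.11696312638581217 [-0.06099426 -0.02205082]
body ((649.5194702148438, 24.038570404052734), (57.62183380126953, 51.12765884399414), 82.45491790771484)
red 33 [246.9 176.3] ang -89.1 0.0222
red 59 [256.3 178.4] ang -73.0 0.0257
blue 61 [256.9 157.1] ang -39.3 0.0124
blue 29 [247.4 165.1] ang -82.9 0.0135
top extent [[-0.10847863 -0.12420746]
 [ 0.10648637  0.08690938]]
```

View pics/w2c.png

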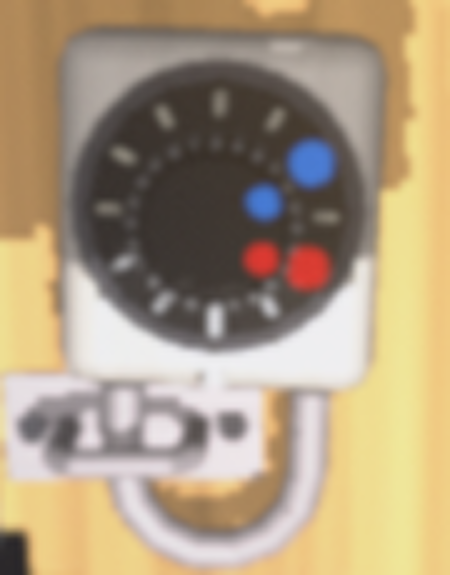

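The lock body is at (0.6495, 0.024), aligned with the case, and the dial is at 0. I pre-twist about -1.08 rad over the dial axis (0.649, 0.0265), then descend and grip the knob.

```bash
python3 -m crank '{"fingers":[0.6,0.6,0.6,0.6,0.6],"translation":[[-0.0123,-0.0248,0],[-0.0123,-0.0248,0.01],[-0.0123,-0.0248,0.02],[-0.0123,-0.0248,0.03],[-0.0123,-0.0248,0.04]],"twist":[-0.12,-0.24,-0.36,-0.48,-0.6]}'
python3 -m crank '{"fingers":[0.6,0.6,0.6,0.6,0.6],"translation":[[0,0,0.01],[0,0,0.02],[0,0,0.028],[0,0,0.032],[0,0,0.036]],"twist":[-0.12,-0.24,-0.36,-0.48,-0.48]}'
python3 -m crank '{"fingers":[0.6,0.6,0.6],"translation":[[0,0,0.005],[0,0,0.012],[0,0,0.015]],"twist":[0,0,0]}'
python3 - <<'E'
from h import *
s=r.state();print(s['eef_pos'],s['qpos'][[0,5]],s['wrist_force'])
c=shot('wrist');save(cv2.resize(c['frame'],(640,480)),'w3.png')
E
```

```text
t: 6.05
eef_pos: [0.6473, 0.0282, 0.1768]
eef_rot: [0.968, 0.252, 0.001, 0.0]
wrist_force: [0.8, -0.1, 0.2]
grip_width: 0.0514
t: 6.47
eef_pos: [0.6473, 0.028, 0.1407]
eef_rot: [0.88, 0.475, 0.0, 0.0]
wrist_force: [0.1, -0.1, -0.7]
grip_width: 0.0514
t: 6.72
eef_pos: [0.6476, 0.0275, 0.1246]
eef_rot: [0.883, 0.47, -0.0, -0.0]
wrist_force: [0.3, -0.0, -0.5]
grip_width: 0.0513
[0.64763873 0.02750306 0.12457324] [-0.0763609  -1.05544704] [ 0.30938695 -0.04768546 -0.46557907]
```

View pics/w3.png

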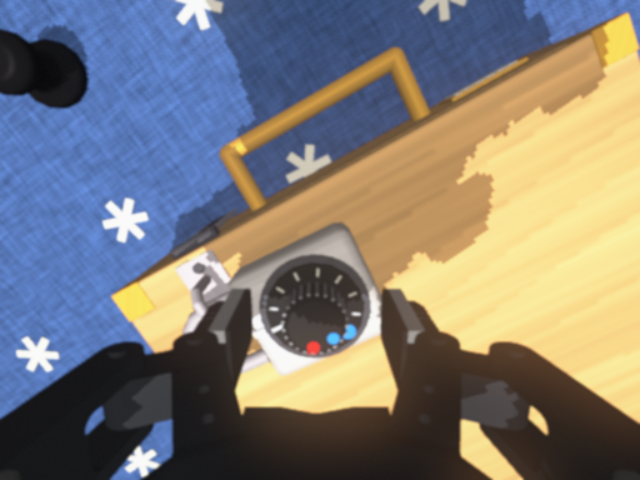

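The knob is centred between the fingers. I grip it and turn clockwise.

```bash
python3 -m crank '{"fingers":[0.2,0.2,0.2,0.2,0.2],"translation":[[0,0,0],[0,0,0],[0,0,0],[0,0,0],[0,0,0]],"twist":[0,0,0,0,0]}' 30
python3 -m crank '{"fingers":[0.2,0.2,0.2,0.2,0.2],"translation":[[0,0,0],[0,0,0],[0,0,0],[0,0,0],[0,0,0]],"twist":[0.1,0.2,0.3,0.4,0.5]}'
python3 -m crank '{"fingers":[0.2,0.2,0.2,0.2,0.2],"translation":[[0,0,0],[0,0,0],[0,0,0],[0,0,0],[0,0,0]],"twist":[0.1,0.2,0.3,0.4,0.5]}'
python3 - <<'E'
from h import *
s=r.state();print(s['eef_pos'],s['qpos'][[0,5]],s['wrist_force'],s['torque'])
c=shot('wrist');save(cv2.resize(c['frame'][120:340,120:400],None,fx=2.5,fy=2.5),'w4.png')
E
```

```text
t: 7.18
eef_pos: [0.6482, 0.0273, 0.1257]
eef_rot: [0.882, 0.471, 0.0, 0.0]
wrist_force: [-0.7, -0.3, 3.1]
grip_width: 0.0224
t: 7.6
eef_pos: [0.6485, 0.0275, 0.1258]
eef_rot: [0.972, 0.236, 0.001, -0.0]
wrist_force: [2.1, 2.5, 3.2]
grip_width: 0.023
t: 8.02
eef_pos: [0.6486, 0.0273, 0.1258]
eef_rot: [1.0, -0.012, 0.001, -0.0]
wrist_force: [2.1, 0.8, 3.3]
grip_width: 0.0225
[0.64855461 0.02728723 0.12578543] [-0.0766294  -0.05355563] [2.14430297 0.81429666 3.34177646] [ 0.05811207 -0.45798866  0.00349776]
```

View pics/w4.png

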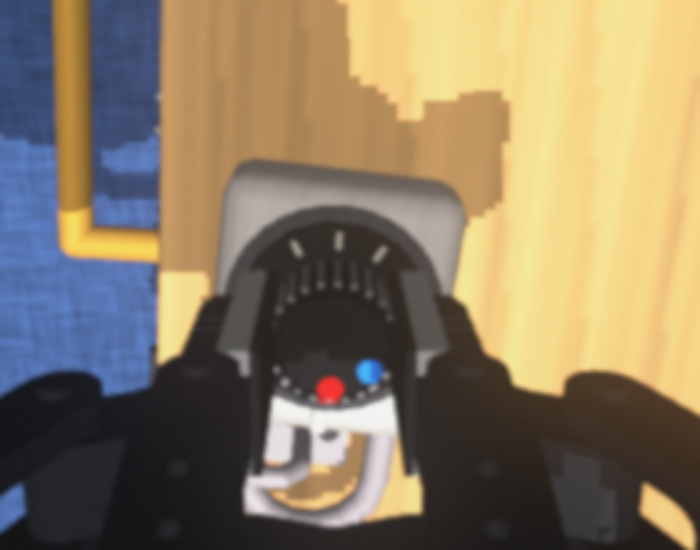

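The red dot is just short of the index after 1.0 rad, with no slip and the body in place. I continue 1.09 rad more to blue.

```bash
python3 -m crank '{"fingers":[0.2,0.2,0.2,0.2,0.2],"translation":[[0,0,0],[0,0,0],[0,0,0],[0,0,0],[0,0,0]],"twist":[0.1,0.2,0.3,0.4,0.5]}'
python3 -m crank '{"fingers":[0.2,0.2,0.2,0.2,0.2],"translation":[[0,0,0],[0,0,0],[0,0,0],[0,0,0],[0,0,0]],"twist":[0.1,0.2,0.3,0.4,0.5]}'
python3 -m crank '{"fingers":[0.2,0.2,0.2,0.2],"translation":[[0,0,0],[0,0,0],[0,0,0],[0,0,0]],"twist":[0.05,0.1,0.1,0.1]}'
python3 - <<'E'
from h import *
s=r.state();print(s['eef_pos'],s['qpos'][[0,5]],s['wrist_force'],s['torque'],np.degrees(2*np.arctan2(s['eef_rot'][1],s['eef_rot'][0])))
c=shot('wrist');save(cv2.resize(c['frame'][120:340,120:400],None,fx=2.5,fy=2.5),'w5.png')
E
```

```text
t: 8.48
eef_pos: [0.6485, 0.0271, 0.1258]
eef_rot: [0.966, -0.257, 0.001, -0.0]
wrist_force: [3.4, -1.0, 3.8]
grip_width: 0.0226
t: 8.9
eef_pos: [0.6485, 0.027, 0.1258]
eef_rot: [0.873, -0.488, 0.001, -0.0]
wrist_force: [1.9, -2.5, 2.5]
grip_width: 0.0225
t: 9.23
eef_pos: [0.6484, 0.027, 0.1258]
eef_rot: [0.849, -0.529, 0.001, -0.0]
wrist_force: [2.8, -2.8, 5.6]
grip_width: 0.0224
[0.64840854 0.02700466 0.12575488] [-0.07688977  1.03825248] [ 2.77257156 -2.8024238   5.59124063] [-0.56022627 -0.38890586 -0.00394666] -63.89007804846922
```

View pics/w5.png

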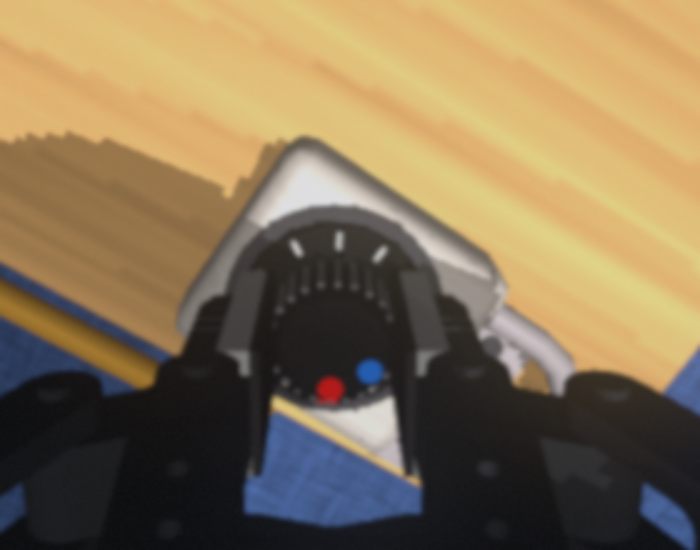

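The tool turned 120.1° with the knob fixed in the jaws and the body unrotated. I let go so it settles in the click, and measure the dots by code.

```bash
python3 -m crank '{"fingers":[0.6,0.6,0.6,0.6],"translation":[[0,0,0],[0,0,0],[0,0,0],[0,0,0]],"twist":[0,0,0,0]}'
cat >> h.py <<'E'
def dots():
    c=shot('wrist');f=cv2.cvtColor(c['frame'],cv2.COLOR_RGB2HSV).astype(int);k=c['s']['eef_pos'][:2];P=cloud(c)
    kn=P[(P[...,2]>.113)&(P[...,2]<.119)&(np.hypot(P[...,0]-k[0],P[...,1]-k[1])<.014)];print('knob',np.median(kn,0),len(kn))
    cen=np.median(kn,0)[:2]
    sat=(f[...,1]>140)&(f[...,2]>70);H=f[...,0]
    for n,m in(('red',sat&((H<8)|(H>172))),('blue',sat&(H>95)&(H<112))):
        _,_,st,ce=cv2.connectedComponentsWithStats(m.astype(np.uint8))
        for i in range(1,len(st)):
            if not 15<st[i,4]<300: continue
            for z in(.1035,.1175):
                X=onplane(c,*ce[i],z);d=X[:2]-cen
                if np.hypot(*d)<.021:print(n,z,st[i,4],'deg from lock +x (cw)',(-97.5-np.degrees(np.arctan2(d[1],d[0]))+180)%360-180,np.hypot(*d))
    return c
E
python3 - <<'E'
from h import *
c=dots();save(c['frame'],'w6.png')
E
```

```text
t: 9.62
eef_pos: [0.6478, 0.0275, 0.125]
eef_rot: [0.848, -0.53, -0.0, 0.0]
wrist_force: [0.3, -0.9, 0.5]
grip_width: 0.0514
knob [0.64810052 0.02743278 0.11710766] 1989
red 0.1035 103 deg from lock +x (cw) 58.2498033478241 0.018537014857640637
red 0.1175 103 deg from lock +x (cw) 59.443874991661716 0.010386820134249642
blue 0.1035 85 deg from lock +x (cw) 4.259006590154115 0.018928062475281362
blue 0.1175 85 deg from lock +x (cw) -16.577606271650552 0.014106212226318075
blue 0.1035 89 deg from lock +x (cw) 27.118251617980377 0.016291253883056394
blue 0.1175 89 deg from lock +x (cw) 8.404366045587238 0.009671305756110886
```

Blue is at the index within a few degrees, with red 60° beyond it, so the dial sits in the blue click. I regrip and turn back 1.047.

```bash
python3 -m crank '{"fingers":[0.2,0.2,0.2,0.2,0.2],"translation":[[0,0,0],[0,0,0],[0,0,0],[0,0,0],[0,0,0]],"twist":[0,0,0,0,0]}' 30
python3 -m crank '{"fingers":[0.2,0.2,0.2,0.2,0.2],"translation":[[0,0,0],[0,0,0],[0,0,0],[0,0,0],[0,0,0]],"twist":[-0.1,-0.2,-0.3,-0.4,-0.5]}'
python3 -m crank '{"fingers":[0.2,0.2,0.2,0.2,0.2],"translation":[[0,0,0],[0,0,0],[0,0,0],[0,0,0],[0,0,0]],"twist":[-0.1,-0.2,-0.3,-0.4,-0.5]}'
python3 -m crank '{"fingers":[0.2,0.2,0.2,0.2],"translation":[[0,0,0],[0,0,0],[0,0,0],[0,0,0]],"twist":[-0.047,-0.047,-0.047,-0.047]}'
python3 -m crank '{"fingers":[0.8,0.8,0.8,0.8,0.8],"translation":[[0,0,0],[0,0,0],[0,0,0],[0,0,0],[0,0,0]],"twist":[0,0,0,0,0]}'
python3 - <<'E'
from h import *
c=dots();s=c['s'];print(s['qpos'][[0,5]],np.degrees(2*np.arctan2(s['eef_rot'][1],s['eef_rot'][0])))
P=cloud(c);b=P[(P[...,2]>.0955)&(P[...,2]<.106)&(np.hypot(P[...,0]-.649,P[...,1]-.025)<.042)]
print(cv2.minAreaRect((b[:,:2]*1000).astype(np.float32)))
save(cv2.resize(c['frame'],(640,480)),'w7.png')
E
```

```text
t: 10.08
eef_pos: [0.648, 0.0273, 0.1254]
eef_rot: [0.848, -0.53, -0.0, -0.0]
wrist_force: [-1.1, 0.5, 2.3]
grip_width: 0.0224
t: 10.5
eef_pos: [0.6479, 0.0276, 0.1254]
eef_rot: [0.953, -0.302, -0.0, -0.0]
wrist_force: [-2.1, 2.6, 2.8]
grip_width: 0.0226
t: 10.92
eef_pos: [0.6478, 0.0275, 0.1254]
eef_rot: [0.998, -0.056, -0.0, -0.0]
wrist_force: [-3.0, 0.7, 3.4]
grip_width: 0.0224
t: 11.25
eef_pos: [0.648, 0.0274, 0.1254]
eef_rot: [0.999, -0.036, -0.0, -0.0]
wrist_force: [-3.4, 1.3, 3.8]
grip_width: 0.0226
t: 11.67
eef_pos: [0.6481, 0.0273, 0.1252]
eef_rot: [0.999, -0.036, 0.0, -0.0]
wrist_force: [0.0, -0.4, 0.5]
grip_width: 0.0681
knob [0.64811885 0.02739712 0.11700883] 1990
red 0.1035 96 deg from lock +x (cw) -1.1534423038642956 0.018240405751655517
red 0.1175 96 deg from lock +x (cw) 0.020402006915503534 0.010145106927762462
blue 0.1035 74 deg from lock +x (cw) -56.23237516511841 0.018705879151403072
blue 0.1175 74 deg from lock +x (cw) -77.41269906711393 0.014051711481233452
blue 0.1035 81 deg from lock +x (cw) -32.5487004100915 0.01601145628198479
blue 0.1175 81 deg from lock +x (cw) -51.7915259261209 0.009478199846396718
[-0.07663953 -0.00540984] -4.082064400806854
((646.8561401367188, 18.49566650390625), (70.00330352783203, 51.489620208740234), 81.81402587890625)
```

Red is at the index. Next I grip the body by its flat sides.

```bash
python3 -m crank '{"fingers":[0.85,0.85,0.85,0.85,0.85],"translation":[[0,-0.006,0],[0,-0.006,0.008],[0,-0.006,0.016],[0,-0.006,0.022],[0,-0.006,0.027]],"twist":[0.033,0.033,0.033,0.033,0.033]}'
python3 -m crank '{"fingers":[0.5,0.5,0.5,0.5,0.5],"translation":[[0,0,0],[0,0,0],[0,0,0],[0,0,0],[0,0,0]],"twist":[0,0,0,0,0]}' 60
python3 -m crank '{"fingers":[0.5,0.5,0.5],"translation":[[0,0,-0.0005],[0,0,-0.001],[0,0,-0.001]],"twist":[0,0,0]}'
```

```text
t: 12.13
eef_pos: [0.6481, 0.0332, 0.0969]
eef_rot: [0.999, -0.052, -0.001, -0.0]
wrist_force: [-0.4, -0.6, 0.8]
grip_width: 0.0729
t: 12.55
eef_pos: [0.6484, 0.0332, 0.0983]
eef_rot: [0.999, -0.052, -0.0, -0.0]
wrist_force: [0.4, -0.6, -3.5]
grip_width: 0.0505
t: 12.8
eef_pos: [0.6485, 0.0333, 0.0994]
eef_rot: [0.999, -0.052, 0.0, -0.0]
wrist_force: [0.3, -0.0, -3.1]
grip_width: 0.0505
```

Gripped, and the weight is on the wrist. Now I pull.

```bash
python3 -m crank '{"fingers":[0.5,0.5,0.5,0.5,0.5],"translation":[[0,-0.003,0],[0,-0.006,0],[0,-0.009,0],[0,-0.012,0],[0,-0.015,0]],"twist":[0,0,0,0,0]}'
python3 -m crank '{"fingers":[0.5,0.5,0.5],"translation":[[0,-0.002,0],[0,-0.004,0],[0,-0.006,0]],"twist":[0,0,0]}'
python3 -m crank '{"fingers":[0.5,0.5],"translation":[[0,-0.002,0],[0,-0.004,0]],"twist":[0,0]}'
```

```text
t: 13.22
eef_pos: [0.65, 0.0486, 0.0993]
eef_rot: [0.999, -0.052, -0.0, 0.0]
wrist_force: [0.1, -1.8, -2.9]
grip_width: 0.0505
t: 13.47
eef_pos: [0.6507, 0.0543, 0.0993]
eef_rot: [0.999, -0.052, 0.0, 0.0]
wrist_force: [1.4, -2.2, -3.2]
grip_width: 0.0509
t: 13.63
eef_pos: [0.6511, 0.0583, 0.0993]
eef_rot: [0.999, -0.052, 0.0, -0.0]
wrist_force: [1.0, -2.1, -3.0]
grip_width: 0.0509
```

```bash
python3 -m crank '{"fingers":[0.5,0.5],"translation":[[0,-0.002,0],[0,-0.003,0]],"twist":[0,0]}'
python3 -m crank '{"fingers":[0.5,0.5],"translation":[[0,-0.001,0],[0,-0.002,0]],"twist":[0,0]}'
python3 -m crank '{"fingers":[0.5,0.5],"translation":[[0,-0.001,0],[0,-0.002,0]],"twist":[0,0]}'
```

```text
t: 13.8
eef_pos: [0.6515, 0.0614, 0.0994]
eef_rot: [0.999, -0.052, 0.0, -0.0]
wrist_force: [-0.5, -3.0, -3.5]
grip_width: 0.0509
t: 13.97
eef_pos: [0.6516, 0.0632, 0.0993]
eef_rot: [0.999, -0.052, 0.0, -0.0]
wrist_force: [1.1, -2.5, -3.8]
grip_width: 0.0506
t: 14.13
eef_pos: [0.6518, 0.0652, 0.0994]
eef_rot: [0.999, -0.052, 0.0, -0.0]
wrist_force: [1.0, -2.4, -2.9]
grip_width: 0.0508
```

```bash
python3 -m crank '{"fingers":[0.5,0.5],"translation":[[0,-0.001,0],[0,-0.002,0]],"twist":[0,0]}'
python3 -m crank '{"fingers":[0.5,0.5],"translation":[[0,-0.001,0],[0,-0.0015,0]],"twist":[0,0]}'
python3 - <<'E'
from h import *
c=shot('top');P=cloud(c)
# shackle/staple geometry from top view
s=c['s'];print(s['eef_pos'],s['wrist_force'])
f=c['frame'];save(cv2.resize(f[90:180,195:300],None,fx=6,fy=6,interpolation=2),'t7.png')
E
```

```text
t: 14.3
eef_pos: [0.652, 0.0672, 0.0993]
eef_rot: [0.999, -0.052, -0.0, -0.0]
wrist_force: [0.1, -5.0, -2.9]
grip_width: 0.0507
t: 14.47
eef_pos: [0.6521, 0.0677, 0.0992]
eef_rot: [0.999, -0.052, -0.0, 0.001]
wrist_force: [-0.0, -12.4, -3.0]
grip_width: 0.0509
[0.65209391 0.06770001 0.09924619] [ -0.03956506 -12.4133642   -3.03712553]
```

The force rises at 34 mm of travel, which is 14 mm of play plus the 20 mm stroke, so the shackle is fully out. I cross-check the staple position from the earlier picture.

```bash
python3 - <<'E'
from h import *
import pickle
c=pickle.load(open('w2.pkl','rb'))
# in the w2c crop (x5, offset 195,125): plate hole pixels and arch top
for n,u,v,z in(('plate corner TL',8,378,.0785),('plate BR',262,478,.0785),('plate BL',8,478,.0785),('plate TR',262,378,.0785),('archtop',130,460,.0985),('screwL',33,425,.079),('screwR',232,425,.079)):
    X=onplane(c,195+u/5,125+v/5,z);print(n,X.round(4))
E
```

```text
plate corner TL [ 0.6079 -0.0048  0.0785]
plate BR [ 0.651  -0.0281  0.0785]
plate BL [ 0.6051 -0.0235  0.0785]
plate TR [ 0.6529 -0.0093  0.0785]
archtop [ 0.6305 -0.0155  0.0985]
screwL [ 0.6112 -0.0138  0.079 ]
screwR [ 0.6467 -0.0173  0.079 ]
```

View pics/t7.png

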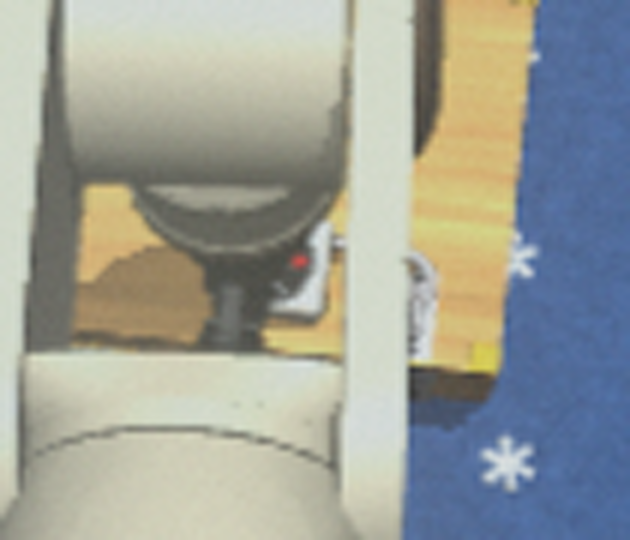

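The shackle is far out, the red dot is at the index, and both estimates put the staple at y≈-0.0155. Now I slide back 40 mm and start lifting gently.

```bash
python3 -m crank '{"fingers":[0.5,0.5,0.5,0.5,0.5],"translation":[[0,0.004,0],[0,0.009,0],[0,0.014,0],[0,0.019,0],[0,0.024,0]],"twist":[0,0,0,0,0]}'
python3 -m crank '{"fingers":[0.5,0.5,0.5,0.5,0.5],"translation":[[0,0.005,0],[0,0.01,0],[0,0.014,0],[0,0.0165,0],[0,0.0165,0]],"twist":[0,0,0,0,0]}'
python3 -m crank '{"fingers":[0.5,0.5,0.5],"translation":[[0,0,-0.002],[0,0,-0.004],[0,0,-0.006]],"twist":[0,0,0]}'
```

```text
t: 14.93
eef_pos: [0.6496, 0.0442, 0.0993]
eef_rot: [0.999, -0.052, -0.0, -0.0]
wrist_force: [0.1, 0.9, -3.1]
grip_width: 0.0506
t: 15.35
eef_pos: [0.6479, 0.0278, 0.0993]
eef_rot: [0.999, -0.052, -0.0, -0.0]
wrist_force: [-0.3, -0.1, -3.4]
grip_width: 0.0508
t: 15.6
eef_pos: [0.648, 0.0286, 0.1056]
eef_rot: [0.999, -0.052, 0.0, -0.0]
wrist_force: [-0.5, 0.3, -2.5]
grip_width: 0.0509
```

```bash
python3 -m crank '{"fingers":[0.5,0.5,0.5,0.5,0.5],"translation":[[0,0,-0.005],[0,0,-0.012],[0,0,-0.02],[0,0,-0.03],[0,0,-0.045]],"twist":[0,0,0,0,0]}'
python3 -m crank '{"fingers":[0.5,0.5,0.5,0.5,0.5],"translation":[[0,0,-0.02],[0,0,-0.04],[0,0,-0.06],[0,0,-0.08],[0,0,-0.1]],"twist":[0,0,0,0,0]}'
python3 -m crank '{"fingers":[0.5,0.5,0.5,0.5,0.5],"translation":[[0,0,-0.018],[0,0,-0.03],[0,0,-0.038],[0,0,-0.04],[0,0,-0.04]],"twist":[0,0,0,0,0]}'
python3 - <<'E'
from h import *
c=shot('wrist');d=shot('side')
a=cv2.resize(c['frame'],(400,300));b=cv2.resize(d['frame'],(400,300));save(np.hstack([a,b]),'fin.png');print(r.state()['eef_pos'],r.state()['wrist_force'])
P=cloud(c);z0=r.state()['eef_pos'][2]
q=P[(P[...,2]>z0-.02)&(P[...,2]<z0)];print(len(q),q[:,1].min(),q.min(0))
E
```

```text
t: 16.02
eef_pos: [0.6477, 0.0284, 0.1508]
eef_rot: [0.999, -0.052, -0.0, -0.0]
wrist_force: [-0.7, 0.6, -2.7]
grip_width: 0.0506
t: 16.43
eef_pos: [0.6478, 0.0283, 0.2525]
eef_rot: [0.999, -0.052, 0.0, -0.0]
wrist_force: [-0.8, -0.1, -3.2]
grip_width: 0.0508
t: 16.85
eef_pos: [0.648, 0.0283, 0.2904]
eef_rot: [0.999, -0.052, 0.0, -0.0]
wrist_force: [0.3, 0.0, -3.4]
grip_width: 0.051
[0.64775879 0.02830366 0.28920919] [-0.21064044 -0.21018119 -3.02914372]
1854 -0.00794570627819309 [ 0.61007284 -0.00794571  0.27342205]
```

View pics/fin.png

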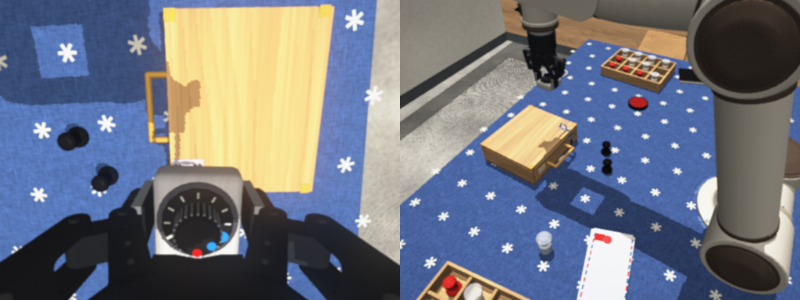

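The lock is held dial up with red at the index, above the closed case. The bystanders and black look-alikes have not moved. One last numeric check of the tray pull, then I hand in.

```bash
python3 -m crank '{"fingers":[0.5,0.5,0.5],"translation":[[0,0,0],[0,0,0],[0,0,0]],"twist":[0,0,0]}'
python3 - <<'E'
from h import *
yaw=np.radians(-5.3);C=np.array([.7183,.0563]);R2=np.array([[np.cos(yaw),-np.sin(yaw)],[np.sin(yaw),np.cos(yaw)]])
c=shot('wrist');P=cloud(c);L=(P[...,:2]-C)@R2
m=(abs(L[...,1]-.02)<.015)&(P[...,2]>.03)&(P[...,2]<.045)&(L[...,0]>-.2)&(L[...,0]<-.12)
print('bar x',m.sum(),np.median(L[m][:,0]) if m.any() else None,'want -0.141')
r.finish_job()
E
```

```text
t: 17.2
eef_pos: [0.6479, 0.0283, 0.2897]
eef_rot: [0.999, -0.052, -0.0, -0.0]
wrist_force: [1.3, 0.4, -2.0]
grip_width: 0.0506
bar x 219 -0.14125499304354164 want -0.141
the job is handed in; nothing more can be done
```

The tray is home, the padlock is open and off the staple, and I handed the job in at about 17 s of the 72 s. The gripper is holding the lock dial up, its underside about 19 cm above the top of the case.

- **Tray:** I pushed it in by the pull until the force rose at the back wall. The last check put the pull at x = -0.1413 m in the case frame, where -0.141 is fully home. The stamps were upright part-way in, but they were out of sight once the tray closed.
- **Dial:** I turned it clockwise 120° from about 0 and let go at blue. The blue dot measured within a few degrees of the index. I then turned it back 60°, and the red dot measured within about 1° of the index.
- **Shackle:** I pulled the lock 34 mm. Force stayed around 2–3 N until it rose sharply to 12 N at the end stop. I slid it back about 40 mm and it lifted off freely, with about 3 N on the wrist, the weight of the lock.
- **Not confirmed by sight:** in the last pictures the fingers hide the shackle, so that it is still fully out rests on the stroke and the free lift-off.
- **Bystanders:** in the last pictures the ink tin, crystal stamp, envelopes and black look-alikes are where they started. No check failed.

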